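Set the blank heat selector of the hot-wire supply by clicks, then switch on

TASK

Set the hot-wire supply for cutting foam: its round click selector has no markings, so wind the knob anticlockwise until you feel its end stop, without forcing the stop, then turn it clockwise exactly four clicks. Only then throw the toggle switch beside it over to ON, to the far side of the unit, and leave both controls set so, without disturbing the paint pot, the snips and the pin vice lying round the unit.

Things in the scene. Friction and masses are not known exactly. Their poses are not given: they have to be found in the camera images.
- supply: Hot-wire supply: grey steel box, 120 (x) x 190 (y) x 64 mm high, screwed to the bench by a 3 mm flange at each end (228 mm over both). Origin: centre of its underside; +x points to its far side, away from the robot (yaw within 0.35 rad), +y left. Level metal panel on top with the knob at y = +42 mm, the toggle at y = -52 mm, terminals and fuse cap 14 mm high near the far edge at y -90 to -8 mm.
- knob_centre (a point): Centre of the flat top of the round black selector knob: ribbed, unmarked, 45 mm across, standing 2 to 32 mm above the panel (top 96 mm above the bench), axis vertical. This point's axes are the unit's, they do not turn with the knob. Ten seats, 20 degrees apart; it starts one to five clicks from the anticlockwise (seen from above) end stop.
- toggle_pivot (a point): Pivot of the bat-handle toggle, 6 mm above the panel on the unit's y = -52 mm line; its axes are the unit's. (Feel of the selector: leaving a seat takes about 0.15 N m, falling into the next helps as much; let go, it settles in the nearest seat. The springy end stop starts 3 degrees beyond the first seat, resists about 0.06 N m more per degree and is bent by over 0.55 N m.)
- toggle_tip (a point): Tip of the steel toggle bat, 39.5 mm from the pivot along the bat; the bat is 7 mm thick at its foot and 12 mm near the tip.
- toggle (a joint): Lean of the toggle bat in rad: -0.32 towards the unit's near side (-x), where it starts, is OFF; +0.32 towards its far side (+x) is ON. An over-centre spring snaps it over once past 0; that takes about 3 N at the tip.
- paint_pot: White screw-capped paint pot, 36 mm across, 43 mm high, standing loose to the left of the unit; origin at the centre of its underside. To be left alone.
- side_snips: Small cutters with red grips, 108 x 43 x 11 mm, lying loose to the right of the unit; origin at the centre of the underside, long along x. To be left alone.
- pin_vice: Slim metal pin vice (hand drill), 15 x 111 x 15 mm, lying loose in front of the unit on the robot's side; origin at the centre of the underside, long along y. To be left alone.
Not all that is in view belongs to the job. Leave any blue look-alike of the supply alone.

How it is judged (in metres and radians):
On the way, in this order (a step that is already met when the one before it is completed fails the run):
1. the selector stands at its anticlockwise end stop (horizontal distance between wiper and stud0 below 0.0034 m), for 0.1 s.
2. the selector stands four clicks clockwise of the end stop (horizontal distance between wiper and stud4 below 0.0025 m), for 0.2 s.
3. the toggle is thrown to ON (value of joint toggle above 0.25 rad), for 0.1 s.
At the end, for the whole second after the job is handed in: the selector rests in its fourth click position clockwise of the anticlockwise end stop (within 6 degrees) and the toggle stands at ON (over 0.25 rad) (horizontal distance between wiper and stud4 below 0.002 m and value of joint toggle above 0.25 rad); the robot touches nothing.
It fails at once if an end stop of the selector forced (more than 18 N on a stop tab 30 mm from the axis, about 0.55 N m on the knob) (contact force between any of tab_low, tab_high and stop_arm above 18 N).
It fails at once if the paint pot, the snips or the pin vice shifted by more than 15 mm (distance of any of paint_pot, side_snips, pin_vice from where it was at the start of the episode above 0.015 m).
It also fails if it takes over 72 s, if anything falls off the work surface, if the arm or the gripper's body presses on something with over 40 N, if the wrist force passes 120 N, or if a joint passes its speed limit or range.

ROBOT

A 6-joint arm with a two-finger parallel gripper is mounted at the origin on the work surface; the furniture and walls round the work are solid. World frame = base frame: x ahead of the robot, y to its left, z up, the work surface at z = 0. Lengths are in mm, angles in degrees, forces in N, time in s.
With the tool pointing down it reaches from about 300 to 850 mm from the base axis. Payload 4.2 kg.
Tool frame: the origin (TCP) lies midway between the tips of the shut fingers; the grasp point (between the pads) lies 19 mm behind it; z points along the fingers, y is the line along which they close (so a half turn about z gives the same grasp; the last joint's range is limited). The gripper opens to 91 mm and grips with 3 to 60 N. Pads are 32 mm wide; open, the fingers measure 118 mm over their backs; the gripper's body (76 mm by 178 mm) begins 60 mm behind the grasp point.
Start: joints at [74.198, 18.312, 89.639, -0, 72.044, -1.146], TCP at [145.488, 556.306, 213.976] pointing down, gripper open.
Joint ranges: [-177.97, 177.97], [-48.28, 115.42], [12.27, 149.76], [-77.06, 257.06], [2.81, 150.46], [-146.56, 146.56]. Speed limits (degrees/s): [147.25, 147.25, 180, 180, 180, 180].

INTERFACE

Orientations are given as [roll, pitch, yaw] about the fixed x, y, z axes, in that order (R = Rz(yaw) Ry(pitch) Rx(roll)).
In Python, from workcell import state, grab_frame, camera_model, job_done gives the robot as it stands.
- The arm moves only by the shell command python3 -m pendant 'ROWS' [OPENING] [FORCE]. ROWS is rows parted by semicolons, their numbers by spaces, 1 to 8 of them, each of 6 numbers: dx, dy, dz in mm, then a rotation vector rx, ry, rz in degrees; each row shifts and turns the commanded pose from where the row before left it, along the tool's axes as they then stand; what a row does not reach is not made up. A row lasts 1/10 s, in which the tool goes at most 50 mm and 8.59 degrees, less where a joint would pass 70% of its speed; a pose out of reach is approached as far as the arm can. OPENING is the finger opening in mm, set as the command begins (- or left out keeps the last). The fingers move at their own pace and stop on an object; FORCE is the grip in N (left out, the last holds). Time passes only in rows, so rows that do not move let the fingers close. It prints the time, the measured TCP pose, the force, the opening and the grip force at its end.
- state(): the state, without advancing time (a new reading comes with each control period).
- grab_frame(name): name is "scene" or "top"; returns the picture (420x560x3 uint8, blue, green, red); there is no depth.
- camera_model(name): a dict with "fx", "fy", "cx", "cy" (pixels), "T" (4x4, takes a point from camera to world coordinates). Camera axes: x right, y up, looking along -z (the intrinsics and any distortion apply to the point x, -y, -z); pixel columns grow to the right and rows downward; lengths in mm; the calibration is good to about 2 mm. A picture is of the moment at which its call begins. camera_model takes no time and is no camera call.
- job_done(): hands the job in; it is judged then, once.
The state is a dict: "time_s": time; "qpos": joint angles; "qvel": joint speeds; "effort": joint torques, N m; "ee_pos": TCP position; "ee_rot": TCP orientation; "force": force on the tool from outside, world axes, zero at the start; "torque": the same for the moment, N m; "gripper_width": finger opening in mm; "gripper_force": force on a finger pad.
Only numpy, scipy, OpenCV 4.12 (cv2) and the standard library are available. Lean on these libraries where they do the work, as an engineer would, in place of code of your own. Each camera call takes 0.05 s, during which the arm holds its last target. There are 200 camera calls.

## Working session

There is one attempt and no reset: what is moved stays moved. The work goes in short steps, Python scripts to look and compute and a shell command to move; the robot and the scene stay as the last step left them, time stands still between calls to the robot, and variables do not carry over. Pictures are saved under pics/ and viewed, at most 10 in all, crops included, and the job is handed in when it is done.

```bash
mkdir -p pics; ls; python3 - <<'E'
from workcell import *
import cv2,numpy as np
for n in("scene","top"):
    cv2.imwrite(f"pics/{n}0.png",grab_frame(n)); m=camera_model(n)
    print(n,{k:(np.round(v,4).tolist() if k=='T' else v) for k,v in m.items()})
print(state())
E
```

```text
pics
scene {'fx': 519.3636187636223, 'fy': 519.3636187636223, 'cx': 275.0833802498742, 'cy': 201.79296036093837, 'T': [[0.7893, 0.2787, -0.5471, -153.232], [-0.6136, 0.39, -0.6866, -682.4374], [0.0221, 0.8776, 0.4788, 623.7777], [0.0, 0.0, 0.0, 1.0]]}
top {'fx': 460.10805960321403, 'fy': 460.10805960321403, 'cx': 276.47194462610344, 'cy': 208.93749481088804, 'T': [[-0.0254, 0.9982, -0.0545, 421.163], [-0.9994, -0.0266, -0.0222, 42.5096], [-0.0236, 0.0539, 0.9983, 1008.6487], [0.0, 0.0, 0.0, 1.0]]}
{'time_s': 0.1, 'qpos': array([ 7.41960050e+01,  1.83462727e+01,  8.96981742e+01, -4.95642593e-04,
        7.20436896e+01, -1.14548564e+00]), 'qvel': array([ 0.02290381, -0.12344464, -0.16086456,  0.0441754 ,  0.05460432,
        0.02269107]), 'effort': array([ 7.21403230e-04, -4.13335347e+01, -2.32508951e+01,  7.29528721e-02,
        4.22507711e-02, -7.95153937e-05]), 'ee_pos': array([145.38532975, 555.85950972, 213.22986398]), 'ee_rot': array([-1.79911872e+02, -1.29077856e-03,  1.65341643e+02]), 'force': array([ 0.52593768, -0.12146787, -0.43935034]), 'torque': array([ 0.00048959, -0.01667588,  0.04922533]), 'gripper_force': 0.0, 'gripper_width': 90.98325387035588}
```

View pics/scene0.png

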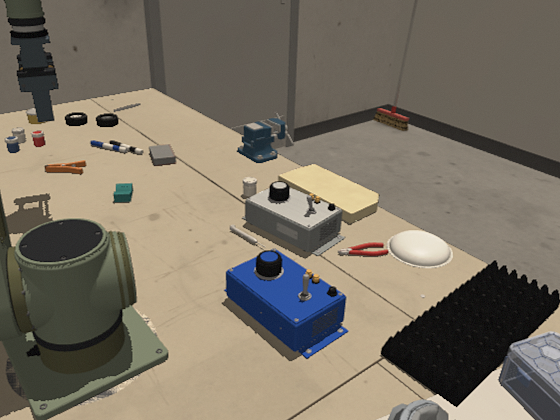

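View pics/top0.png

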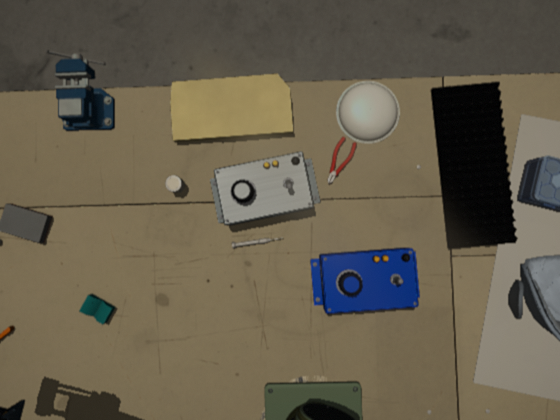

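The grey supply is at about (265,188) in the top view, with its knob at (242,190) and toggle at (289,185). In the scene view the knob is at (279,187) and the toggle at (310,205). The pot is at (175,184), the snips at (342,160) and the pin vice at (257,242). The blue unit is a decoy.

```bash
cat > h.py <<'E'
from workcell import *
import cv2,numpy as np
def ray(n,p):
    m=camera_model(n);T=np.array(m['T'])
    d=T[:3,:3]@np.array([(p[0]-m['cx'])/m['fx'],-(p[1]-m['cy'])/m['fy'],-1]);return T[:3,3],d/np.linalg.norm(d)
def plane(n,p,z):
    o,d=ray(n,p);return o+d*(z-o[2])/d[2]
def tri(p,q):
    o,d=ray("top",p);a,e=ray("scene",q)
    s=np.linalg.lstsq(np.c_[d,-e],a-o,rcond=None)[0]
    u,v=o+s[0]*d,a+s[1]*e;return (u+v)/2,np.linalg.norm(u-v)
def proj(n,P):
    m=camera_model(n);T=np.array(m['T']);c=T[:3,:3].T@(np.array(P)-T[:3,3])
    return m['cx']+m['fx']*c[0]/-c[2],m['cy']-m['fy']*c[1]/-c[2]
E
python3 - <<'E'
import cv2,numpy as np
a=cv2.imread('pics/top0.png')[140:260,160:360];b=cv2.imread('pics/scene0.png')[165:265,220:400]
cv2.imwrite('pics/ctop.png',cv2.resize(a,(800,480),interpolation=2));cv2.imwrite('pics/cscene.png',cv2.resize(b,(792,440),interpolation=2))
E
```

```text
(no output)
```

View pics/ctop.png

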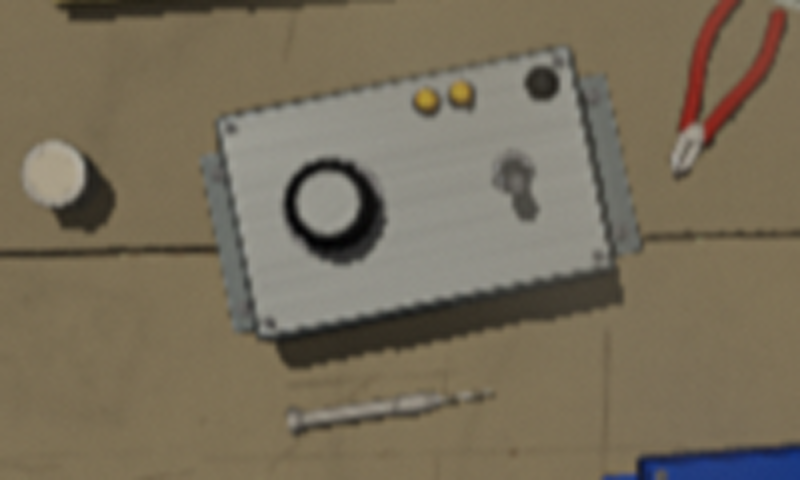

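View pics/cscene.png

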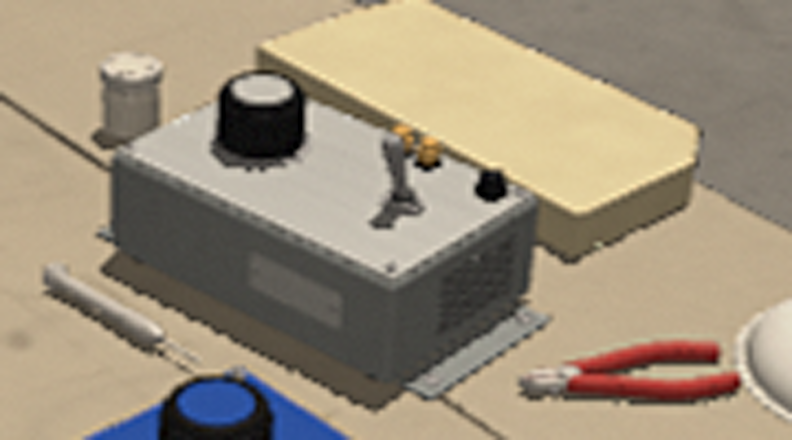

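```bash
python3 - <<'E'
from h import *
def disc(n,c,r=22):
    im=cv2.imread(f'pics/{n}0.png');g=cv2.cvtColor(im,6)
    R=cv2.resize(g[c[1]-r:c[1]+r,c[0]-r:c[0]+r],None,fx=8,fy=8,interpolation=2)
    cs,_=cv2.findContours((R<62).astype(np.uint8)*255,cv2.RETR_CCOMP,cv2.CHAIN_APPROX_NONE)[0:2]
    h=_[0]; k=[x for x,y in zip(cs,h) if y[3]>=0]; k=max(k,key=cv2.contourArea)
    e=cv2.fitEllipse(k); print(n,e); return [(e[0][i]+.5)/8-.5+c[i]-r for i in(0,1)]
p=disc("top",(242,191));q=disc("scene",(280,187))
K,g=tri(p,q);print(p,q,"knob",K,"gap",g)
C=[(220,118),(570,46),(613,265),(258,337)]
W=np.array([plane("top",((u+.5)/4-.5+160,(v+.5)/4-.5+140),64) for u,v in C]);print(W.round(1))
L=[np.linalg.norm(W[i]-W[(i+1)%4]).round(1) for i in range(4)]
# unit x: from near to far
vx=(W[0]-W[3]+W[1]-W[2])[:2];vy=(W[0]-W[1]+W[3]-W[2])[:2]
yaw=[np.arctan2(vx[1],vx[0]),np.arctan2(-vy[0],vy[1])];print(L,np.degrees(yaw),"centre",W.mean(0))
y=yaw[1];R=lambda a,b:np.array([a*np.cos(y)-b*np.sin(y),a*np.sin(y)+b*np.cos(y)])
print("knob via body",W.mean(0)[:2]+R(0,42), "knob in unit",R(*[0,0])+np.array([[np.cos(y),np.sin(y)],[-np.sin(y),np.cos(y)]])@(K[:2]-W.mean(0)[:2]))
foot=plane("top",((513+.5)/4-.5+160,(172+.5)/4-.5+140),66)
t,g2=tri(((522+.5)/4-.5+160,(205+.5)/4-.5+140),((392+.5)/4.4-.5+220,(143+.5)/4.4-.5+165))
M=np.array([[np.cos(y),np.sin(y)],[-np.sin(y),np.cos(y)]])
print("foot",foot,M@(foot[:2]-W.mean(0)[:2]),"tip",t,g2,M@(t[:2]-W.mean(0)[:2]))
for px in [(48,172),]: print("pot",plane("top",((px[0]+.5)/4+160,(px[1])/4+140),43))
E
```

```text
top ((175.72276306152344, 173.0668487548828), (132.23463439941406, 134.4552001953125), 18.04326820373535)Traceback (most recent call last):
  File "<stdin>", line 8, in <module>
  File "<stdin>", line 6, in disc
ValueError: max() iterable argument is empty
```

```bash
python3 - <<'E'
from h import *
def disc(n,c,r,th):
    im=cv2.imread(f'pics/{n}0.png');g=cv2.cvtColor(im,6)
    R=cv2.resize(g[c[1]-r:c[1]+r,c[0]-r:c[0]+r],None,fx=8,fy=8,interpolation=2)
    if n=='scene': print(R.shape, g[177:200:2,268:292:3])
    N,l,s,ct=cv2.connectedComponentsWithStats((R>=th).astype(np.uint8))
    i=l[R.shape[0]//2,R.shape[1]//2]
    k=cv2.findContours((l==i).astype(np.uint8),0,1)[0][0]
    e=cv2.fitEllipse(k); print(n,i,e); return [(e[0][j]+.5)/8-.5+c[j]-r for j in(0,1)]
p=disc("top",(242,191),22,62);q=disc("scene",(280,185),8,75)
K,g=tri(p,q);print(p,q,"knob",K,"gap",g)
C=[(220,118),(570,46),(613,265),(258,337)]
W=np.array([plane("top",((u+.5)/4-.5+160,(v+.5)/4-.5+140),64) for u,v in C]);print(W.round(1))
L=[np.linalg.norm(W[i]-W[(i+1)%4]).round(1) for i in range(4)]
vx=(W[0]-W[3]+W[1]-W[2])[:2];vy=(W[0]-W[1]+W[3]-W[2])[:2]
yaw=[np.arctan2(vx[1],vx[0]),np.arctan2(-vy[0],vy[1])];c=W.mean(0)[:2];print(L,np.degrees(yaw),"centre",c)
y=yaw[1];M=np.array([[np.cos(y),np.sin(y)],[-np.sin(y),np.cos(y)]])
print("knob via body",c+M.T@[0,42], "knob in unit",M@(K[:2]-c))
foot=plane("top",((513+.5)/4-.5+160,(172+.5)/4-.5+140),66)
t,g2=tri(((522+.5)/4-.5+160,(205+.5)/4-.5+140),((392+.5)/4.4-.5+220,(143+.5)/4.4-.5+165))
print("foot",foot,M@(foot[:2]-c),"tip",t,g2,M@(t[:2]-c))
print("pot",plane("top",(171.8,183),43))
E
```

```text
top 2 ((175.72618103027344, 173.06869506835938), (130.4099578857422, 132.64097595214844), 18.018280029296875)
(128, 128) [[175 173 174 164  98 211 206 203]
 [173 175 175 163  95  85 177 208]
 [177 180 160  83  37  78  92 145]
 [176 126 175 198 197 182  35  96]
 [184   1 203 190 189 192 118  87]
 [166  12 105 198 207 169  34  74]
 [186  17   9  12  18  12  19 128]
 [185   8  13  19  30  19  16 136]
 [173  14  16  15  16  12  11 139]
 [161   9  19  17  16  16  12 101]
 [ 82  11  18  15  17  15   7 123]
 [ 75  58  12  12  10  10   7 169]]
scene 1 ((60.27305221557617, 42.14828872680664), (106.61133575439453, 133.95175170898438), 85.41397857666016)
[241.52827262878418, 190.19608688354492] [279.096631526947, 181.83103609085083] knob [508.17793073 131.977448   103.11425797] gap 3.5855709372703264
[[558.8 189.6  64. ]
 [591.    7.4  64. ]
 [477.  -11.4  64. ]
 [444.8 172.   64. ]]
[np.float64(185.0), np.float64(115.5), np.float64(186.3), np.float64(115.3)] [9.07193366 9.99811013] centre [517.91262762  89.422549  ]
knob via body [510.62076846 130.78471516] knob in unit [-2.19866239 43.59873434]
foot [526.20033739  38.63329588  66.        ] [ -0.65596314 -51.4568176 ] tip [506.34600505  33.84561671 107.31672461] 3.010811463355222 [-21.03999351 -52.72476489]
pot [534.85179602 284.49597934  43.        ]
```

```bash
python3 - <<'E'
from h import *
im=cv2.imread('pics/scene0.png');g=cv2.cvtColor(im,6)
R=cv2.resize(g[173:197,268:292],None,fx=8,fy=8,interpolation=2)
N,l,s,ct=cv2.connectedComponentsWithStats((R>=140).astype(np.uint8));i=l[96,96];print(s[i]/8)
e=cv2.fitEllipse(cv2.findContours((l==i).astype(np.uint8),0,1)[0][0]);q=[(e[0][0]+.5)/8-.5+268,(e[0][1]+.5)/8-.5+173];print(e,q)
K,gp=tri((241.53,190.2),q);print("knob",K,gp)
print("plane96",plane("top",(241.53,190.2),96),plane("scene",q,96))
y=np.radians(9.6);M=np.array([[np.cos(y),np.sin(y)],[-np.sin(y),np.cos(y)]])
P=K[:2]+M.T@[0,-94];print("pivot",P)
tip=np.r_[P+M.T@[-12.4,0],107.5];piv=np.r_[P,70]
for x in (tip,piv):
  a=proj("top",x);b=proj("scene",x);print("topcrop",(a[0]-160)*4,(a[1]-140)*4,"scenecrop",(b[0]-220)*4.4,(b[1]-165)*4.4)
E
```

```text
[  5.      9.125  13.375   6.25  516.75 ]
((92.69913482666016, 98.15415954589844), (48.81989288330078, 104.9797592163086), 91.52820587158203) [279.1498918533325, 184.8317699432373]
knob [509.04214801 132.70400713  94.99423252] 3.383772470920407
plane96 [510.26948928 131.55415044  96.        ] [506.42920657 132.16534144  96.        ]
pivot [524.7184102   40.02037965]
topcrop 513.7261998135982 188.84515140221174 scenecrop 391.19380394335894 134.3177760099831
topcrop 508.8780192834761 172.58780245072387 scenecrop 403.01563114967445 192.88115558514755
```

The knob comes out at about (509,132,95), which fits the stated 96 mm height. The unit's yaw is about 9.6°. I'll move above the knob.

```bash
python3 -m pendant '-28.7 -19.9 0 0 0 0;-28.7 -19.9 0 0 0 0;-28.7 -19.9 0 0 0 0;-28.7 -19.9 0 0 0 0;-28.7 -19.9 0 0 0 0;-28.7 -19.9 0 0 0 0;-28.7 -19.9 0 0 0 0;-28.7 -19.9 0 0 0 0' 91 15; python3 -m pendant '-28.7 -19.9 0 0 0 0;-28.7 -19.9 0 0 0 0;-28.7 -19.9 0 0 0 0;-28.7 -19.9 0 0 0 0;-28.7 -19.9 0 0 0 0;-28.7 -19.9 0 0 0 0;-28.7 -19.9 0 0 0 0;-28.7 -19.9 0 0 0 0'; python3 -m pendant '0 0 0 0 0 7.6;0 0 0 0 0 7.6;0 0 0 0 0 7.6;0 0 0 0 0 7.6;0 0 0 0 0 7.6;0 0 0 0 0 7.6;0 0 0 0 0 7.6;0 0 0 0 0 7.6'
python3 -c "
from workcell import *
s=state();print(s['qpos'],s['ee_pos'],s['ee_rot'],s['force'],s['torque'])"
```

```text
time_s: 0.9
ee_pos: [327.8, 342.8, 213.7]
ee_rot: [-180.0, -0.0, 165.4]
force: [0.7, 0.1, -0.9]
gripper_width: 91.1
gripper_force: 0.0
time_s: 1.7
ee_pos: [509.7, 130.8, 213.6]
ee_rot: [-180.0, -0.0, 165.3]
force: [0.9, 0.5, -0.1]
gripper_width: 90.9
gripper_force: 0.0
time_s: 2.5
ee_pos: [508.9, 132.0, 213.5]
ee_rot: [-179.9, -0.0, 104.2]
force: [0.6, 0.4, -0.2]
gripper_width: 90.8
gripper_force: 0.0
[ 1.32856965e+01  1.39210343e+01  9.59688437e+01  5.91557089e-03
  7.01679161e+01 -9.48169618e-01] [508.87405598 132.00834566 213.49017886] [-1.79942306e+02 -6.51830889e-03  1.04231853e+02] [ 0.59569309  0.35495912 -0.21992485] [-0.03194952  0.04796379 -0.00908291]
```

```bash
python3 -m pendant '0 0 25 0 0 0;0 0 25 0 0 0;0 0 25 0 0 0;0 0 25 0 0 0;0 0 20 0 0 0;0 0 12 0 0 0;0 0 9 0 0 0;0 0 0 0 0 0'; python3 -m pendant '0 0 0 0 0 0;0 0 0 0 0 0;0 0 0 0 0 0;0 0 0 0 0 0;0 0 0 0 0 0;0 0 0 0 0 0;0 0 0 0 0 0;0 0 0 0 0 0' 40 6
python3 -c "
from workcell import *
s=state();print(s['ee_pos'],s['ee_rot'],s['force'],s['torque'],s['gripper_width'],s['gripper_force'])"
```

```text
time_s: 3.3
ee_pos: [508.7, 132.0, 72.1]
ee_rot: [-179.9, -0.0, 104.5]
force: [0.0, 1.1, 0.2]
gripper_width: 90.8
gripper_force: 0.0
time_s: 4.1
ee_pos: [510.0, 132.3, 73.2]
ee_rot: [179.9, -0.0, 104.5]
force: [1.9, 1.3, 0.5]
gripper_width: 45.1
gripper_force: 6.0
[510.00928901 132.29847462  73.16637768] [ 1.79896240e+02 -4.03324102e-03  1.04540246e+02] [1.92234846 1.29225566 0.45125466] [-0.03533325 -0.29607322 -0.01980324] 45.127773946290176 6.00219301879406
```

```bash
cat > chk.py <<'E'
from workcell import state
import sys
s=state();t=s['torque'][2]
print("t%.1f yaw%.1f tz%.3f F%s w%.1f pos%s"%(s['time_s'],s['ee_rot'][2],t,s['force'].round(1),s['gripper_width'],s['ee_pos'].round(1)))
sys.exit(abs(t)>float(sys.argv[1]))
E
python3 -m pendant '0 1.5 0 0 0 0;0 0 0 0 0 0;0 0 0 0 0 0;0 0 0 0 0 0' 40 14 >/dev/null; python3 chk.py .2 &&
python3 -m pendant '0 0 0 0 0 -2.5;0 0 0 0 0 -2.5;0 0 0 0 0 0' >/dev/null && python3 chk.py .2 &&
python3 -m pendant '0 0 0 0 0 -2.5;0 0 0 0 0 -2.5;0 0 0 0 0 0' >/dev/null && python3 chk.py .2 &&
python3 -m pendant '0 0 0 0 0 -2.5;0 0 0 0 0 -2.5;0 0 0 0 0 0' >/dev/null && python3 chk.py .2 &&
python3 -m pendant '0 0 0 0 0 -2.5;0 0 0 0 0 -2.5;0 0 0 0 0 0' >/dev/null && python3 chk.py .2
```

```text
t4.5 yaw104.5 tz0.016 F[-2.1 -0.7  5.4] w44.7 pos[510.1 132.3  73.1]False
```

```bash
sed -i 's/sys.exit(\(.*\))$/sys.exit(int(\1))/' chk.py
python3 -m pendant '0 0 0 0 0 -2.5;0 0 0 0 0 -2.5;0 0 0 0 0 0' >/dev/null && python3 chk.py .2 &&
python3 -m pendant '0 0 0 0 0 -2.5;0 0 0 0 0 -2.5;0 0 0 0 0 0' >/dev/null && python3 chk.py .2 &&
python3 -m pendant '0 0 0 0 0 -2.5;0 0 0 0 0 -2.5;0 0 0 0 0 0' >/dev/null && python3 chk.py .2 &&
python3 -m pendant '0 0 0 0 0 -2.5;0 0 0 0 0 -2.5;0 0 0 0 0 0' >/dev/null && python3 chk.py .2
```

```text
t4.8 yaw109.6 tz-0.122 F[-2.5 -0.4  4.6] w44.4 pos[510.1 132.3  73.1]
t5.1 yaw114.6 tz0.075 F[-2.3 -0.2  4.8] w44.8 pos[510.2 132.3  73.1]
t5.4 yaw119.6 tz0.111 F[-2.4 -0.5  4.8] w44.4 pos[510.2 132.4  73.1]
t5.7 yaw124.6 tz0.003 F[-1.7 -0.8  5. ] w44.8 pos[510.2 132.4  73.1]
```

```bash

python3 -m pendant '0 0 0 0 0 -2.5;0 0 0 0 0 -2.5;0 0 0 0 0 0' >/dev/null && python3 chk.py .18 &&
python3 -m pendant '0 0 0 0 0 -2.5;0 0 0 0 0 -2.5;0 0 0 0 0 0' >/dev/null && python3 chk.py .18 &&
python3 -m pendant '0 0 0 0 0 -2.5;0 0 0 0 0 -2.5;0 0 0 0 0 0' >/dev/null && python3 chk.py .18 &&
python3 -m pendant '0 0 0 0 0 -2.5;0 0 0 0 0 -2.5;0 0 0 0 0 0' >/dev/null && python3 chk.py .18 &&
python3 -m pendant '0 0 0 0 0 -2.5;0 0 0 0 0 -2.5;0 0 0 0 0 0' >/dev/null && python3 chk.py .18 &&
python3 -m pendant '0 0 0 0 0 -2.5;0 0 0 0 0 -2.5;0 0 0 0 0 0' >/dev/null && python3 chk.py .18 &&
python3 -m pendant '0 0 0 0 0 -2.5;0 0 0 0 0 -2.5;0 0 0 0 0 0' >/dev/null && python3 chk.py .18 &&
python3 -m pendant '0 0 0 0 0 -2.5;0 0 0 0 0 -2.5;0 0 0 0 0 0' >/dev/null && python3 chk.py .18
```

```text
t6.0 yaw129.5 tz-0.092 F[-2.  -0.4  4.5] w44.6 pos[510.3 132.4  73.2]
t6.3 yaw134.6 tz-0.016 F[-1.2  0.2  5.1] w44.6 pos[510.3 132.4  73.1]
t6.6 yaw139.6 tz0.134 F[-2.1 -0.7  4.7] w44.7 pos[510.4 132.5  73.1]
t6.9 yaw144.6 tz0.081 F[-0.8 -0.5  4.7] w44.6 pos[510.4 132.5  73.1]
t7.2 yaw149.5 tz-0.046 F[-1.9  0.4  5.3] w44.6 pos[510.4 132.6  73.2]
t7.5 yaw154.5 tz0.035 F[-1.1 -0.4  5.5] w44.6 pos[510.5 132.6  73.1]
t7.8 yaw159.5 tz0.107 F[-1.9  0.   5.7] w44.1 pos[510.5 132.7  73.1]
t8.1 yaw164.5 tz0.018 F[-2.3  0.5  4.7] w44.7 pos[510.5 132.7  73.1]
```

```bash

python3 -m pendant '0 0 0 0 0 -2.5;0 0 0 0 0 -2.5;0 0 0 0 0 0' >/dev/null && python3 chk.py .16 &&
python3 -m pendant '0 0 0 0 0 -2.5;0 0 0 0 0 -2.5;0 0 0 0 0 0' >/dev/null && python3 chk.py .16 &&
python3 -m pendant '0 0 0 0 0 -2.5;0 0 0 0 0 -2.5;0 0 0 0 0 0' >/dev/null && python3 chk.py .16 &&
python3 -m pendant '0 0 0 0 0 -2.5;0 0 0 0 0 -2.5;0 0 0 0 0 0' >/dev/null && python3 chk.py .16
```

```text
t8.4 yaw169.5 tz-0.113 F[-2.9  0.8  3.9] w44.7 pos[510.5 132.8  73.1]
t8.7 yaw174.4 tz-0.323 F[-1.7  1.2  5.4] w44.6 pos[510.5 132.8  73.1]
```

The torque reached 0.32 N·m where a normal click crosses zero, so this is the end stop, three clicks from the start. I'll back off into seat 0.

```bash

python3 -m pendant '0 0 0 0 0 3;0 0 0 0 0 3;0 0 0 0 0 0' >/dev/null ; python3 chk.py .16;
python3 -m pendant '0 0 0 0 0 2;0 0 0 0 0 0' >/dev/null ; python3 chk.py .16;python3 -m pendant '0 0 0 0 0 0;0 0 0 0 0 0' >/dev/null ; python3 chk.py .16
```

```text
t9.0 yaw168.4 tz-0.183 F[-2.3  0.5  6.2] w44.8 pos[510.5 132.8  73.1]
t9.2 yaw166.4 tz-0.209 F[-1.2  1.3  5.1] w44.5 pos[510.5 132.7  73.1]
t9.4 yaw166.4 tz-0.191 F[-2.1  0.2  5.2] w44.8 pos[510.5 132.7  73.1]
```

```bash

python3 -m pendant '0 0 0 0 0 2;0 0 0 0 0 0' >/dev/null ; python3 chk.py .16;python3 -m pendant '0 0 0 0 0 2;0 0 0 0 0 0' >/dev/null ; python3 chk.py .16;python3 -m pendant '0 0 0 0 0 2;0 0 0 0 0 0' >/dev/null ; python3 chk.py .16
```

```text
t9.6 yaw164.4 tz0.052 F[-2.3  0.6  5.4] w44.2 pos[510.5 132.7  73.1]
t9.8 yaw162.4 tz0.194 F[-2.3  0.8  5.1] w44.9 pos[510.5 132.7  73.2]
t10.0 yaw160.4 tz0.068 F[-2.9  0.2  5.4] w44.9 pos[510.5 132.7  73.1]
```

The detent profile fits seat 0 at a tool yaw of about 164.5° with no slip in the grip. Seat 4 should therefore be at about 84.5°.

```bash

python3 -m pendant '0 0 0 0 0 4;0 0 0 0 0 4;0 0 0 0 0 4;0 0 0 0 0 4;0 0 0 0 0 0;0 0 0 0 0 0' >/dev/null ; python3 chk.py 1
python3 -m pendant '0 0 0 0 0 4;0 0 0 0 0 4;0 0 0 0 0 4;0 0 0 0 0 4;0 0 0 0 0 4;0 0 0 0 0 0;0 0 0 0 0 0' >/dev/null ; python3 chk.py 1
python3 -m pendant '0 0 0 0 0 4;0 0 0 0 0 4;0 0 0 0 0 4;0 0 0 0 0 4;0 0 0 0 0 4;0 0 0 0 0 0;0 0 0 0 0 0' >/dev/null ; python3 chk.py 1
python3 -m pendant '0 0 0 0 0 4;0 0 0 0 0 4;0 0 0 0 0 4;0 0 0 0 0 4;0 0 0 0 0 4;0 0 0 0 0 0;0 0 0 0 0 0' >/dev/null ; python3 chk.py 1;python3 -m pendant '0 0 0 0 0 0;0 0 0 0 0 0' >/dev/null ; python3 chk.py 1
```

```text
t10.6 yaw144.5 tz-0.015 F[-2.7  0.1  4.8] w44.5 pos[510.4 132.5  73.1]
t11.3 yaw124.5 tz-0.008 F[-1.7 -0.3  6.1] w44.6 pos[510.3 132.4  73.2]
t12.0 yaw104.5 tz-0.048 F[-2.2  0.1  6.5] w44.7 pos[510.1 132.3  73.1]
t12.7 yaw84.5 tz0.008 F[-2.5 -0.1  7.1] w44.9 pos[509.9 132.3  73.1]
t12.9 yaw84.5 tz-0.016 F[-2.5 -0.2  6.1] w44.5 pos[509.9 132.3  73.1]
```

```bash

python3 -m pendant '0 0 0 0 0 0;0 0 0 0 0 0;0 0 0 0 0 0;0 0 0 0 0 0;0 0 0 0 0 0;0 0 0 0 0 0' 80
python3 -m pendant '0 0 -15 0 0 0;0 0 -20 0 0 0;0 0 -30 0 0 0;0 0 -30 0 0 0;0 0 0 0 0 -7.5;0 0 0 0 0 -7.6;0 0 0 0 0 0'
python3 -m pendant '-20 -10 0 0 0 0;-20 -10 0 0 0 0;-20 -10 0 0 0 0;-20 -10 0 0 0 0;-14 -10 0 0 0 0;0 0 0 0 0 0;0 0 0 0 0 0;0 0 0 0 0 0' 0 10
python3 - <<'E'
from h import *
a=grab_frame("top")[140:260,160:360];b=grab_frame("scene")[125:265,220:400]
cv2.imwrite('pics/t1.png',np.hstack([cv2.resize(a,(450,270),interpolation=2),cv2.resize(b,(347,270),interpolation=2)]))
E
```

```text
time_s: 13.5
ee_pos: [510.7, 132.5, 72.9]
ee_rot: [-180.0, -0.0, 84.5]
force: [-0.0, -0.6, 0.4]
gripper_width: 80.0
gripper_force: 0.0
time_s: 14.2
ee_pos: [510.6, 132.5, 168.1]
ee_rot: [180.0, -0.0, 99.6]
force: [-0.0, 0.3, -0.2]
gripper_width: 80.1
gripper_force: 0.0
time_s: 15.0
ee_pos: [477.5, 32.0, 167.9]
ee_rot: [180.0, -0.0, 99.6]
force: [0.5, -0.3, 0.6]
gripper_width: 18.9
gripper_force: 0.0
```

View pics/t1.png

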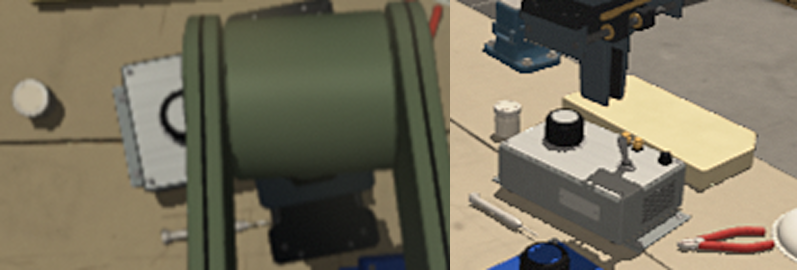

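The picture shows the toggle still at OFF, at (625,150), with the gripper on its near side above it. The pot, snips and pin vice haven't moved. Next I'll lower and push the bat over.

```bash

python3 -m pendant '0 0 0 0 0 0;0 0 0 0 0 0;0 0 20 0 0 0;0 0 20 0 0 0;0 0 20 0 0 0;0 0 10 0 0 0;0 0 0 0 0 0'
python3 -m pendant '0 8 0 0 0 0;0 6 0 0 0 0;0 0 0 0 0 0' >/dev/null; python3 chk.py 9
python3 -m pendant '0 3 0 0 0 0;0 3 0 0 0 0;0 0 0 0 0 0' >/dev/null; python3 chk.py 9
python3 -m pendant '0 3 0 0 0 0;0 2 0 0 0 0;0 0 0 0 0 0' >/dev/null; python3 chk.py 9
python3 -m pendant '0 3 0 0 0 0;0 2 0 0 0 0;0 0 0 0 0 0' >/dev/null; python3 chk.py 9
```

```text
time_s: 15.8
ee_pos: [476.2, 31.5, 96.8]
ee_rot: [-179.8, -0.0, 99.6]
force: [-0.4, -1.4, -0.1]
gripper_width: 0.1
gripper_force: 0.0
t16.1 yaw99.6 tz0.009 F[ 0.8 -0.2  0.1] w0.7 pos[493.   34.   98.9]
t16.4 yaw99.6 tz-0.013 F[-0.4 -0.7 -0.6] w0.3 pos[497.3  34.8  98.1]
t16.7 yaw99.7 tz-0.028 F[-0.7 -0.9  0.9] w0.7 pos[501.3  35.6  97.8]
t17.0 yaw99.6 tz0.034 F[-4.9  0.1  7.3] w0.1 pos[505.5  36.3  98.4]
```

```bash

python3 -m pendant '0 2 0 0 0 0;0 2 0 0 0 0;0 0 0 0 0 0' >/dev/null; python3 chk.py 9
python3 -m pendant '0 2 0 0 0 0;0 2 0 0 0 0;0 0 0 0 0 0' >/dev/null; python3 chk.py 9
python3 -m pendant '0 2 0 0 0 0;0 0 0 0 0 0' >/dev/null; python3 chk.py 9
```

```text
t17.3 yaw99.6 tz0.055 F[ 0.2 -0.2 -0.2] w0.6 pos[511.3  37.2  98.1]
t17.6 yaw99.6 tz0.008 F[ 0.  -0.4 -0.3] w0.5 pos[515.1  37.8  97.8]
t17.8 yaw99.6 tz-0.016 F[0.6 0.7 0.6] w0.7 pos[516.9  38.2  97.9]
```

It snapped over: the force rose to about 5 N and then dropped to zero. I'll retreat and look.

```bash

python3 -m pendant '0 -12 0 0 0 0;0 -25 0 0 0 0;0 0 -30 0 0 0;0 0 -40 0 0 0;0 0 -40 0 0 0;0 0 0 0 0 0'
python3 -m pendant '30 0 -20 0 0 0;45 0 0 0 0 0;45 0 0 0 0 0;45 0 0 0 0 0;45 0 0 0 0 0;45 0 0 0 0 0;0 0 0 0 0 0;0 0 0 0 0 0'
python3 - <<'E'
from h import *
a=grab_frame("top")[140:260,160:360];b=grab_frame("scene")[165:265,220:400]
cv2.imwrite('pics/t2.png',np.hstack([cv2.resize(a,(400,240),interpolation=2),cv2.resize(b,(400,240),interpolation=2)]))
E
```

```text
time_s: 18.4
ee_pos: [482.4, 32.0, 213.2]
ee_rot: [179.4, 0.1, 99.6]
force: [-0.2, -0.1, 0.3]
gripper_width: 0.7
gripper_force: 0.0
time_s: 19.2
ee_pos: [436.1, 283.3, 226.9]
ee_rot: [-179.9, 0.1, 99.8]
force: [0.5, -0.5, 0.1]
gripper_width: 0.3
gripper_force: 0.0
```

View pics/t2.png

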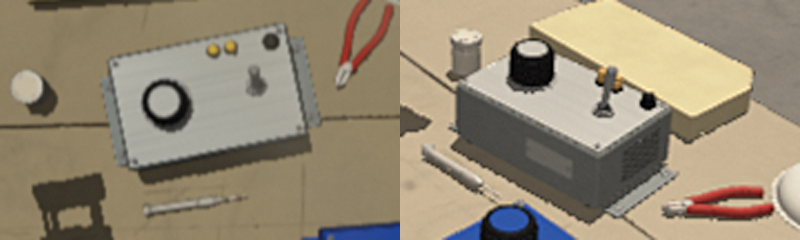

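The bat now leans to the far side: in the scene crop its tip is at (611,72) and its foot at (602,112). The pot, snips and pin vice haven't moved, and the arm is clear of everything.

```bash
python3 -c "
from workcell import *
print(job_done())"
```

```text
the job is handed in; nothing more can be done
None
```

Job handed in, verdict not shown: I wound the selector anticlockwise to its end stop (peak torque about 0.32 N·m), turned it four clicks clockwise, then threw the toggle to ON; the last pictures show the toggle at ON and the pot, snips and pin vice unmoved, but the unmarked knob's position was checked only by feel.

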